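# True the corner of a slab-cake frame with a square

## Task

The hinged side of the steel cake frame leans inward. Take the aluminium square by its grip, press its two outer faces lightly, with about 5 N, into the frame's corner against the fixed back wall and the hinged side at once, so that the side is pushed out until both faces sit flush without gaps, and hold that light pressure on both for about a second. Then lay the square flat back on the middle of the white board without moving the side out of square again, and leave the other things where they are.

Things in the scene. Friction and masses are not known exactly. Their poses are not given: they have to be found in the camera images.
- square: Aluminium L-shaped square, 0.3 kg, 32 mm tall, on the white board. Origin on the underside below its grip, z up. Legs 12 mm thick; outer faces: x = +40 mm (from y = -20 to +70) and y = -40 mm (from x = -70 to +20); outer corner between them cut away to clear a hinge
- square_grip (a point): Middle of the square's upright grip block, 60 mm above its underside; block 18 mm thick, 40 mm long, free from 32 to 82 mm above the underside. Axes as the square. Its 40 mm length runs along the square's (+x, -y) diagonal, so fingers close along the (+x, +y) diagonal
- frame: Dark 270 x 330 x 6 mm baking sheet, fixed, with the steel cake frame's three walls clipped on it roughly: the inner corner (hinge axis) lies up to 10 mm off this origin in x and in y, unmeasured; feel for it. Origin at the sheet's underside, z up. Back wall along +y from the corner (face looks to -x), hinged side along -x (face looks to +y), third side 210 mm from the corner
- gate (a joint): Angle of the hinged side (190 mm long), rad: 0 = square to the back wall, positive leans inward, negative splays out; no stop at 0 (range -0.15 to 0.2). Stiff hinge (dry friction 0.25 N m), stays where left: pushed 0.1 m out it yields to 2.5 N, but with the square's leg flat on it only to about 10 N. A 10 mm knuckle is in the corner. Walls: 6 mm thick, tops 42 mm above the sheet's underside
- rest_board: White plastic board, 200 x 200 x 10 mm, fixed on the bench; the square starts on it. Origin: centre of its underside.
- cutter: Plain steel ring cutter, 60 mm across, 32 mm tall, standing inside the frame near the corner diagonally opposite the hinge; a bystander. Origin: middle of its underside.
- jar: Glass jar with a steel cap, 70 mm across, 110 mm tall; a bystander. Origin: middle of its underside.
- scraper: Bench scraper lying flat, 130 mm wide, steel blade and wooden grip, 20 mm thick; a bystander. Origin: middle of its underside.
- pastry_brush: Pastry brush lying flat; a bystander.
- measure: Steel measuring cup, 70 mm across, 70 mm tall; a bystander. Origin: middle of its underside.
Mind the look-alikes: they are no part of the job. What is shaped like the square but yellow is not meant.

How it is judged (in metres and radians):
On the way:
1. the held square is pressed on the back wall and on the hinged side at once (1 to 12 N on each), lying flush, with the side pushed out to square (within 0.02 rad), for 0.6 s (contact force between square and walls_c0 between 1 and 12 N and contact force between square and gate between 1 and 12 N and contact force between the fingers and square above 1 N and angle between the x axis of square and the x axis of frame, either way round below 0.02 rad and angle between square's own z axis and vertical below 0.05 rad and value of joint gate between -0.02 and 0.02 rad), for 0.6 s.
At the end, for the whole second after the job is handed in: The hinged side stands within 0.02 rad of square, and the square lies flat and still on the white board, released, its grip within 45 mm of the board's middle (value of joint gate between -0.02 and 0.02 rad and horizontal distance between square and rest_board below 0.045 m and z of square in the frame of rest_board between 0.007 and 0.014 m and angle between square's own z axis and vertical below 0.05 rad and linear speed of square below 0.01 m/s); the robot touches nothing.
It fails at once if the square pushes on the back wall with more than 25 N (contact force between square and walls_c0 above 25 N).
It fails at once if the square pushes on the hinged side with more than 25 N (contact force between square and gate above 25 N).
It fails at once if the square is slammed on the board (over 50 N) (contact force between square and rest_board above 50 N).
It fails at once if a bystander is moved by more than 30 mm (distance of any of cutter, jar, scraper, pastry_brush, measure from where it was at the start of the episode above 0.03 m).
It also fails if it takes over 67 s, if anything falls off the work surface, if the arm or the gripper's body presses on something with over 40 N, if the wrist force passes 120 N, or if a joint passes its speed limit or range.

## Robot

A 7-joint arm with a two-finger parallel gripper is mounted at the origin on the work surface. World frame = base frame: x ahead of the robot, y to its left, z up, the work surface at z = 0. Lengths are in mm, angles in rad, forces in N, time in s.
With the tool pointing down it reaches from about 350 to 900 mm from the base axis. Payload 8.1 kg.
Tool frame: the origin (TCP) lies at the very end of the fingers, on their centre line; the grasp point (between the pads) lies 19 mm behind it; z points along the fingers, y is the direction in which the jaws open and shut (so a half turn about z gives the same grasp; the last joint's range is limited). The gripper opens to 92 mm and grips with 3 to 60 N. Pads are 19 mm wide; open, the fingers measure 130 mm over their backs; the gripper's body (75 mm by 190 mm) begins 47 mm behind the grasp point.
Start: joints at [1.038, 0.434, 0.025, 1.573, -0.012, 1.134, -0.075], TCP at [260.41, -568.18, 226.742] pointing down, gripper open.
Joint ranges: [-2.62, 2.62], [-0.44, 2.09], [-1.27, 1.32], [0.08, 2.57], [-1.32, 4.46], [0.12, 2], [-2.74, 2.74]. Speed limits (rad/s): [2.22, 2.22, 3.01, 3.01, 3.14, 3.14, 3.14].

## Interface

Orientations are given as a rotation vector (axis times angle).
In Python, from workcell import robot, camera, camera_info, search_frame, pinpoint gives the robot as it stands.
- The arm moves only by the shell command python3 -m handwheel 'ROWS' [FORCE]. ROWS is text: rows parted by semicolons, each of 7 numbers parted by spaces: the shift along the tool's x, y, z in cm, then the turn, a rotation vector about the tool's x, y, z in degrees, then the closure in counts, from 0 (fully open) to 255 (shut). A call has 1 to 5 rows; each row is the pose to reach, as a shift and turn from the pose commanded when the call began, along the tool's axes at that moment; what a row does not reach only later rows make up. A row lasts 1/12 s, in which the tool goes at most 41.7 mm and 7.16 degrees, less where a joint would pass 70% of its speed; a pose out of reach is approached as far as the arm can. A call with a gripper value outside its range is refused whole. The fingers move at their own pace and stop on an object; FORCE is the grip in N (left out, the last holds). Time passes only in rows, so rows that repeat a pose let the fingers close. It gives the time, the measured TCP pose, the force and the opening at its end, in the units of the state.
- robot.sense(): the state, without advancing time (a new reading comes with each control period).
- camera(name): name is "scene" or "side" or "wrist"; returns the picture (400x640x3 uint8, red, green, blue); there is no depth.
- camera_info(name): a dict with "fx", "fy", "cx", "cy" (pixels), "camera_from_world" (4x4, takes a point from world to camera coordinates). Camera axes: x right, y up, looking along -z (the intrinsics and any distortion apply to the point x, -y, -z); pixel columns grow to the right and rows downward; lengths in mm; the calibration is good to about 2 mm. A picture is of the moment at which its call begins: read the wrist's pose just before it. camera_info takes no time and is no camera call; for the wrist camera it gives the pose at the moment of the call.
- robot.sign_off(): hands the job in, once; it reports no verdict.
Trained networks look in the newest picture that a camera, given by its name, has taken for a name from the list of things; names that differ only in an ending like _2 or _b are one class to them, and where a whole thing is asked for, a point or a joint stands for the part that bears it (a point fixed in the world has none). Each returns a list of dicts, best first, with "conf" (0 to 1); they miss things now and then, are a little off and sometimes report something else, mostly with a low value. They report only what shows in the picture. A call takes as long as a camera call. They do not tell look-alikes from the thing itself.
- search_frame(label, camera): "xyz" ([x, y, z] in mm, in world coordinates, good to about 4 mm: the middle of the surface that is visible of it).
- pinpoint(label, camera): "xyz" ([x, y, z] in mm, in world coordinates, good to about 4 mm: a listed point, or the origin of a listed thing).
The state is a dict: "clock": time; "joint_positions": joint angles; "dq": joint speeds; "tau": joint torques, N m; "position": TCP position; "tcp_rot": TCP orientation; "ft_force": force on the tool from outside, world axes, zero at the start; "wrist_torque": the same for the moment, N m; "opening": finger opening in mm.
Only numpy, scipy, OpenCV 4.12 (cv2) and the standard library are available. Lean on these libraries where they do the work, as an engineer would, in place of code of your own. Each camera call takes 0.05 s, during which the arm holds its last target.

## Working session

There is one attempt and no reset: what is moved stays moved. The work goes in short steps, Python scripts to look and compute and a shell command to move; the robot and the scene stay as the last step left them, time stands still between calls to the robot, and variables do not carry over. Pictures are saved under pics/ and viewed, and the job is handed in when it is done.

```bash
ls; mkdir -p pics
python3 - <<'E'
from workcell import robot, camera, camera_info
import cv2
s=robot.sense();print({k:(v if not hasattr(v,'__len__') else [round(float(x),3) for x in v]) for k,v in s.items()})
for n in ("scene","side","wrist"):
    i=camera_info(n);print(n,{k:(v if not hasattr(v,'tolist') else v.round(3).tolist()) for k,v in i.items()})
    cv2.imwrite(f"pics/{n}0.png",camera(n)[:,:,::-1])
E
```

```text
pics
{'clock': 0.0, 'joint_positions': [1.038, 0.435, 0.025, 1.574, -0.012, 1.134, -0.075], 'dq': [0.0, -0.0, 0.001, 0.001, -0.001, -0.0, 0.001], 'tau': [-0.001, -66.786, 0.984, -31.445, -0.061, 0.043, 0.0], 'position': [260.143, -567.689, 225.925], 'tcp_rot': [-3.068, -0.669, 0.001], 'ft_force': [-0.286, -0.665, 0.127], 'wrist_torque': [0.022, -0.008, -0.011], 'opening': 91.82543655407696}
scene {'fx': 385.9888315465971, 'fy': 385.9888315465971, 'cx': 317.5742610677849, 'cy': 201.8902708548506, 'camera_from_world': [[-0.005, 1.0, -0.01, -49.311], [-0.666, 0.004, 0.746, 268.228], [0.746, 0.011, 0.666, -1545.819], [0.0, 0.0, 0.0, 1.0]]}
side {'fx': 465.32643383227287, 'fy': 465.32643383227287, 'cx': 324.7475507703273, 'cy': 209.31752867090228, 'camera_from_world': [[-0.793, -0.609, -0.005, 392.908], [0.447, -0.587, 0.675, -237.707], [-0.414, 0.533, 0.738, -1193.66], [0.0, 0.0, 0.0, 1.0]]}
wrist {'fx': 329.78719213512557, 'fy': 329.78719213512557, 'cx': 316.7060459446893, 'cy': 198.66859128821642, 'camera_from_world': [[0.415, -0.91, -0.002, -623.499], [0.874, 0.4, -0.278, 34.1], [0.254, 0.114, 0.961, -392.186], [0.0, 0.0, 0.0, 1.0]]}
```

View pics/scene0.png

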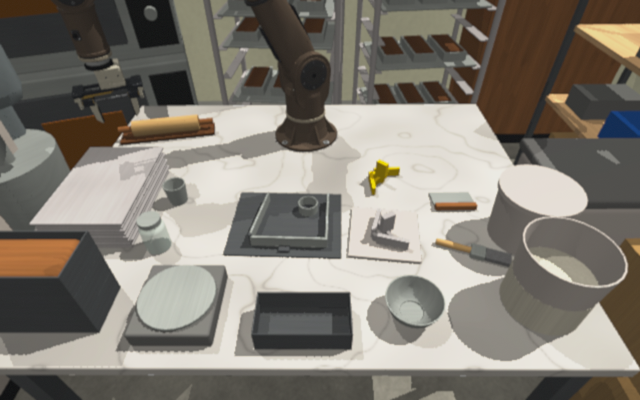

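View pics/side0.png

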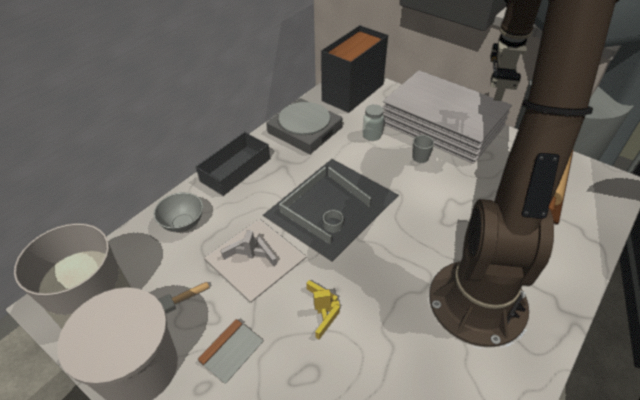

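View pics/wrist0.png

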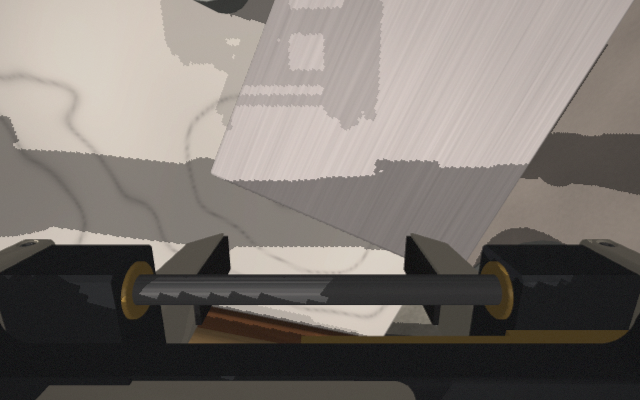

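Run:
```python
from workcell import *
for c in ("scene","side"):
    camera(c)
    for l in ("square","square_grip","frame","rest_board","gate","cutter","jar"):
        print(c,l,[(round(d['conf'],2),[round(float(x),1) for x in d['xyz']]) for d in pinpoint(l,c)] if l!="gate" else "", [(round(d['conf'],2),[round(float(x),1) for x in d['xyz']]) for d in search_frame(l,c)])
print(robot.sense()['clock'])
```

```text
scene square [(0.86, [299.3, 263.3, 0.9]), (0.83, [562.3, 246.8, 9.4]), (0.16, [616.9, 481.3, 1.5])] [(0.94, [307.6, 254.9, 33.8]), (0.81, [575.8, 242.5, 48.2]), (0.57, [452.3, 17.9, 26.2])]
scene square_grip [(0.98, [303.9, 258.9, 60.4]), (0.91, [561.7, 243.8, 70.0]), (0.21, [591.9, -404.5, 1.4])] [(0.71, [310.8, 255.1, 34.8]), (0.55, [575.2, 239.0, 44.1])]
scene frame [(0.96, [582.9, -143.2, 2.4]), (0.46, [402.5, -399.0, -2.4])] []
scene rest_board [(0.96, [549.9, 244.7, 3.1])] [(0.83, [570.2, 232.2, 14.3])]
scene gate  [(0.49, [502.7, -124.7, 36.5])]
scene cutter [(0.66, [449.5, 19.0, 9.8]), (0.51, [403.2, 485.2, -2.8])] [(0.62, [453.4, 16.6, 26.6])]
scene jar [(0.84, [595.5, -402.6, 2.9]), (0.21, [618.5, 481.0, 1.3])] [(0.56, [615.2, -389.5, 81.5])]
side square [(0.91, [301.7, 263.8, -1.4]), (0.58, [565.4, 244.9, 12.2])] [(0.97, [557.3, 250.5, 40.0]), (0.66, [288.6, 265.1, 27.5])]
side square_grip [(0.89, [559.5, 247.8, 71.1]), (0.6, [302.7, 263.8, 63.0])] [(0.7, [555.7, 250.7, 40.2]), (0.64, [289.3, 268.7, 32.7])]
side frame [(0.67, [580.4, -146.1, -1.5]), (0.34, [393.1, -404.2, 0.0])] [(0.7, [490.2, -36.5, 0.9])]
side rest_board [(0.56, [550.7, 247.0, 1.7])] [(0.79, [525.8, 267.5, 8.7])]
side gate  [(0.72, [496.8, -121.6, 26.6])]
side cutter [(0.86, [448.0, 20.2, 0.0]), (0.49, [562.3, 246.3, 9.7])] [(0.56, [447.5, 20.6, 20.9])]
side jar [(0.85, [593.9, -405.0, -1.0])] [(0.62, [584.6, -379.1, 74.7])]
1.55
```

Run:
```python
import cv2,numpy as np
a=cv2.imread('pics/scene0.png')[175:280,215:435]; b=cv2.imread('pics/side0.png')[150:310,190:410]
a=cv2.resize(a,None,fx=3.6,fy=3.6,interpolation=cv2.INTER_CUBIC);b=cv2.resize(b,None,fx=3.6,fy=3.6,interpolation=cv2.INTER_CUBIC)
cv2.imwrite('pics/za.png',a);cv2.imwrite('pics/zb.png',b)
```

```text
(no output)
```

View pics/za.png

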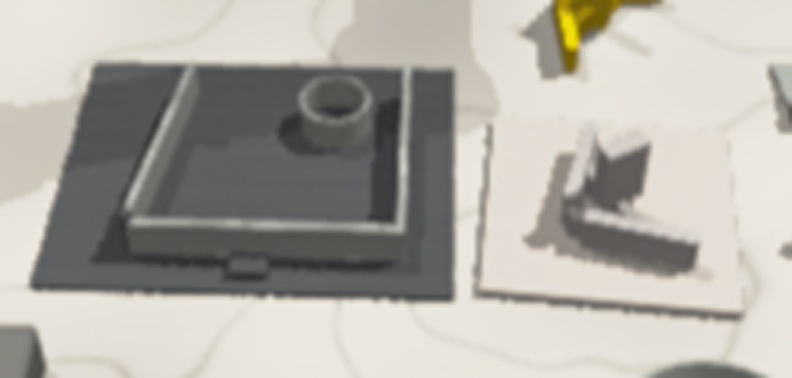

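View pics/zb.png

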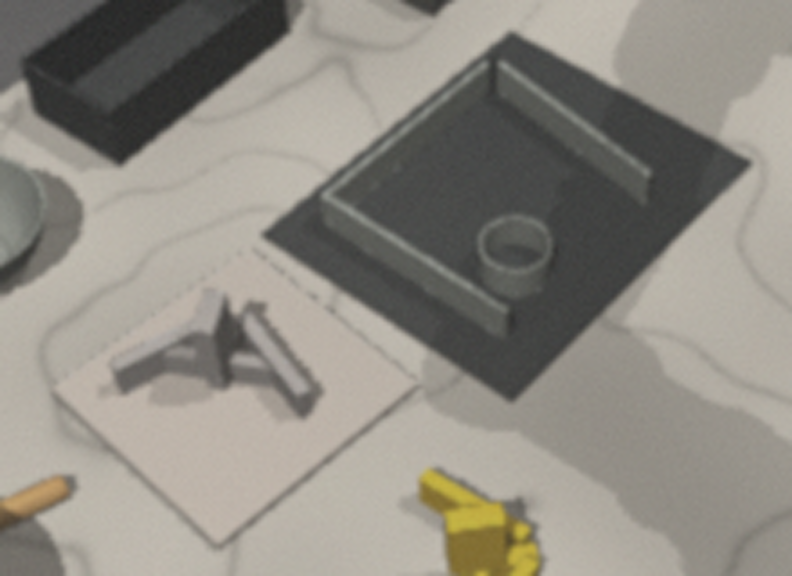

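```bash
cat > h.py <<'E'
import numpy as np,cv2
from scipy.spatial.transform import Rotation as R
from workcell import robot,camera,camera_info,pinpoint,search_frame
def st():
    s=robot.sense(); return np.array(s['position']),R.from_rotvec(s['tcp_rot']),s
def down(yaw_y):  # tool pointing down, tool y at world angle yaw_y(deg)
    a=np.radians(yaw_y); y=np.array([np.cos(a),np.sin(a),0]); z=np.array([0,0,-1.]); x=np.cross(y,z)
    return R.from_matrix(np.c_[x,y,z])
def go(p,yaw_y):
    P,Q,s=st(); D=Q.inv()*down(yaw_y)
    sh=Q.inv().apply(np.array(p)-P)/10; rv=np.degrees(D.as_rotvec())
    yy=Q.as_matrix()[:,1]
    print('t',round(s['clock'],2),'P',P.round(1),'yawy',round(float(np.degrees(np.arctan2(yy[1],yy[0]))),2),'tilt',np.degrees(np.arccos(-Q.as_matrix()[2,2])).round(2),'F',np.round(s['ft_force'],2),'T',np.round(s['wrist_torque'],3),'open',round(s['opening'],1),'q',np.round(s['joint_positions'],2))
    print('shift cm',sh.round(3),'turn deg',rv.round(2),'rows',np.linalg.norm(sh)/4.17,np.linalg.norm(rv)/7.16)
def save(n,f):
    I=camera_info(n); im=camera(n); cv2.imwrite('pics/'+f,im[:,:,::-1]); return im,I
def proj(I,p):
    p=np.atleast_2d(p); M=np.array(I['camera_from_world']); c=p@M[:3,:3].T+M[:3,3]
    return np.c_[I['fx']*c[:,0]/-c[:,2]+I['cx'], I['fy']*-c[:,1]/-c[:,2]+I['cy']]
def unproj(I,uv,z):
    uv=np.atleast_2d(uv); M=np.array(I['camera_from_world']); o=-M[:3,:3].T@M[:3,3]
    d=np.c_[(uv[:,0]-I['cx'])/I['fx'],-(uv[:,1]-I['cy'])/I['fy'],-np.ones(len(uv))]@M[:3,:3]
    return o+d*((z-o[2])/d[:,2])[:,None]
E
python3 - <<'E'
from h import *
I=camera_info('wrist');print([k for k in I],I.get('dist'))
M=np.array(I['camera_from_world']);o=-M[:3,:3].T@M[:3,3];P,Q,s=st();print('cam in tool',Q.inv().apply(o-P),'look in tool',Q.inv().apply(-M[2,:3]))
go([480,200,340],45); go([480,200,340],-135)
go([260.4,-568.2,226.7],-23)
E
```

```text
['fx', 'fy', 'cx', 'cy', 'camera_from_world'] None
cam in tool [  75.41091678   -0.38490278 -158.87739944] look in tool [-0.27795465 -0.00107591  0.9605936 ]
t 1.55 P [ 260.5 -568.2  226.7] yawy -65.38 tilt 0.0 F [ 0.83  0.44 -0.78] T [ 0.003 -0.007 -0.024] open 91.7 q [ 1.04  0.43  0.03  1.57 -0.01  1.13 -0.08]
shift cm [ 51.965 -60.685 -11.33 ] turn deg [   0.      0.   -110.38] rows 19.350947684513613 15.415670690165737
t 1.55 P [ 260.5 -568.2  226.7] yawy -65.38 tilt 0.0 F [ 0.83  0.44 -0.78] T [ 0.003 -0.007 -0.024] open 91.7 q [ 1.04  0.43  0.03  1.57 -0.01  1.13 -0.08]
shift cm [ 51.965 -60.685 -11.33 ] turn deg [ 0.   -0.   69.62] rows 19.350947684513613 9.723994135634959
t 1.55 P [ 260.5 -568.2  226.7] yawy -65.38 tilt 0.0 F [ 0.83  0.44 -0.78] T [ 0.003 -0.007 -0.024] open 91.7 q [ 1.04  0.43  0.03  1.57 -0.01  1.13 -0.08]
shift cm [-0.005 -0.001  0.005] turn deg [  0.     0.   -42.38] rows 0.0017429287181581982 5.91846400509613
```

Run:
```python
from h import *
go([604,204,250],45)
```

```text
t 1.55 P [ 260.5 -568.2  226.7] yawy -65.38 tilt 0.0 F [ 0.83  0.44 -0.78] T [ 0.003 -0.007 -0.024] open 91.7 q [ 1.04  0.43  0.03  1.57 -0.01  1.13 -0.08]
shift cm [ 63.404 -55.883  -2.33 ] turn deg [   0.      0.   -110.38] rows 20.275379357039796 15.415670690165737
```

```bash
python3 -m handwheel '63.4 -55.9 -2.3 0 0 -110.4 0;63.4 -55.9 -2.3 0 0 -110.4 0;63.4 -55.9 -2.3 0 0 -110.4 0;63.4 -55.9 -2.3 0 0 -110.4 0;63.4 -55.9 -2.3 0 0 -110.4 0'; python3 -c "
from h import *
go([604,204,250],45)"
```

```text
clock: 1.97
position: [345.5, -376.1, 232.6]
tcp_rot: [2.709, 1.589, -0.0]
ft_force: [1.8, -0.6, -0.2]
opening: 91.6
t 1.97 P [ 345.5 -376.1  232.6] yawy -29.22 tilt 0.04 F [ 1.75 -0.63 -0.22] T [-0.058 -0.115 -0.01 ] open 91.6 q [ 0.87  0.26 -0.19  1.83  0.05  1.06  0.16]
shift cm [63.251 -5.759 -1.767] turn deg [ 1.000e-02  4.000e-02 -7.422e+01] rows 15.236705361197215 10.366533393021056
```

```bash
python3 -m handwheel '63.2 -5.8 -1.8 0 0 -74.2 0;63.2 -5.8 -1.8 0 0 -74.2 0;63.2 -5.8 -1.8 0 0 -74.2 0;63.2 -5.8 -1.8 0 0 -74.2 0;63.2 -5.8 -1.8 0 0 -74.2 0'; python3 -c "
from h import *
go([604,204,250],45)"
```

```text
clock: 2.38
position: [431.2, -186.3, 238.7]
tcp_rot: [2.09, 2.345, -0.0]
ft_force: [1.0, -0.3, -0.2]
opening: 91.7
t 2.38 P [ 431.2 -186.3  238.7] yawy 6.58 tilt 0.05 F [ 0.97 -0.31 -0.19] T [-0.076 -0.194  0.072] open 91.7 q [ 0.65  0.2  -0.41  1.89  0.09  1.06  0.31]
shift cm [36.788 21.635 -1.14 ] turn deg [ 2.000e-02  5.000e-02 -3.842e+01] rows 10.238358968110202 5.365710695251865
```

```bash
python3 -c "
from h import *
import pickle
im,I=save('wrist','w1.png');pickle.dump(I,open('w1.pkl','wb'));print(proj(I,[[581,-145,6],[581,-145,42],[390,-145,6],[581,60,6]]))"
```

```text
[[445.99075116 148.44997415]
 [458.57629026 152.85500361]
 [285.26396822 129.86775123]
 [490.85226242 -53.29257624]]
```

View pics/w1.png

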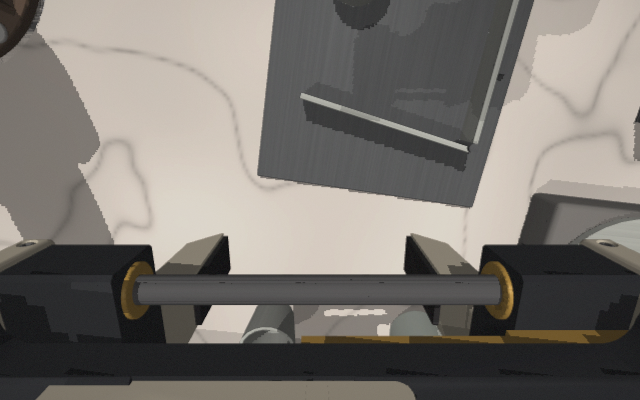

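```bash
python3 -c "
import cv2
a=cv2.imread('pics/w1.png')[0:215,250:550]
cv2.imwrite('pics/w1z.png',cv2.resize(a,None,fx=2.66,fy=2.66,interpolation=cv2.INTER_CUBIC))
a=cv2.imread('pics/w1.png')[110:210,430:530]
cv2.imwrite('pics/w1y.png',cv2.resize(a,None,fx=6,fy=6,interpolation=cv2.INTER_CUBIC))
"
```

```text
(no output)
```

View pics/w1z.png

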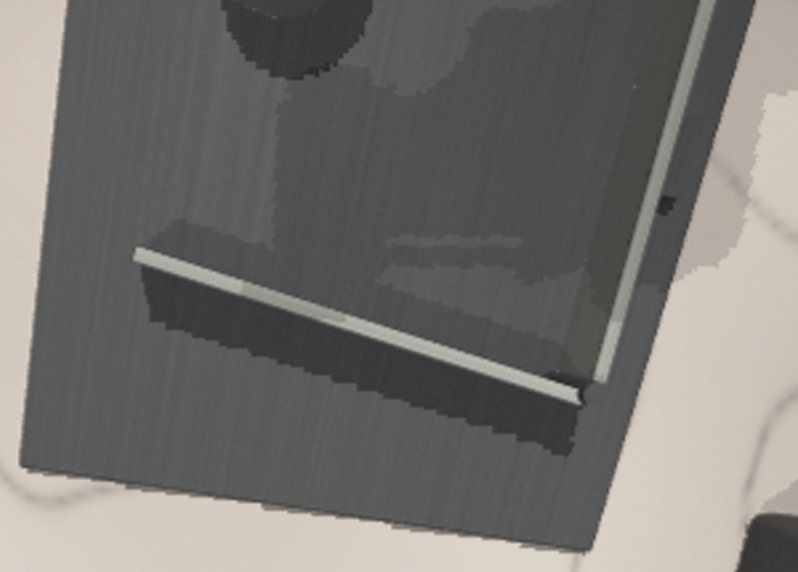

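View pics/w1y.png

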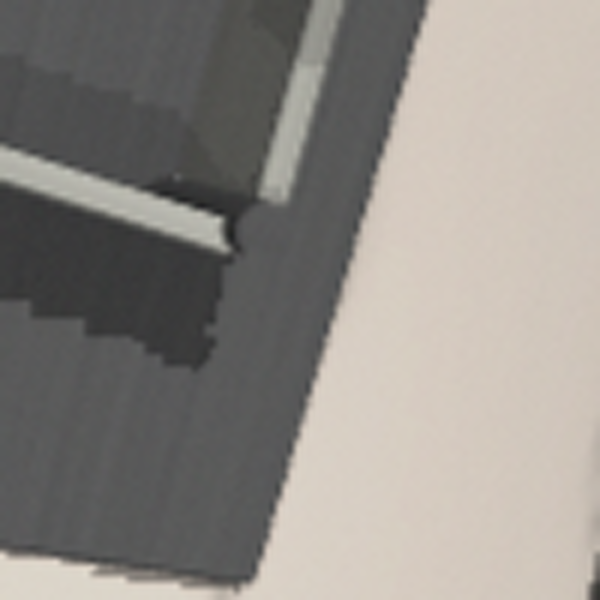

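```bash
python3 -c "
from h import *
import pickle
I=pickle.load(open('w1.pkl','rb'))
f=lambda l,z: unproj(I,np.array(l)/2.66+[250,0],z)
ang=lambda a: np.degrees(np.arctan2(*(a[1]-a[0])[[1,0]]))
b=f([(596,380),(700,0)],42);print('back',b.round(1),ang(b)-90,np.linalg.norm(b[1]-b[0]))
g=f([(577,388),(136,248)],42);print('gate',g.round(1),ang(g)-180,np.linalg.norm(g[1]-g[0]))
s=f([(590,550),(22,465)],6);print('sheet bottom',s.round(1),ang(s)-180,np.linalg.norm(s[1]-s[0]))
s=f([(590,550),(755,0)],6);print('right',ang(s)-90)
s=f([(22,465),(66,0)],6);print('left',ang(s)-90)
n=f([(590,400)],42);print(n)
"
```

```text
back [[ 595.  -132.6   42. ]
 [ 598.9    4.3   42. ]] -1.6391350684587565 136.94296604307536
gate [[ 588.2 -136.6   42. ]
 [ 406.  -103.2   42. ]] -10.393581400210508 185.2049481542977
sheet bottom [[ 629.  -212.4    6. ]
 [ 362.2 -201.9    6. ]] -2.253749754078001 267.0488056385062
right -2.3256723057352815
left -1.587630998745169
[[ 594.54412757 -140.76843564   42.        ]]
```

```bash
python3 -m handwheel '36.8 21.6 -1.1 0 0 -38.4 0;36.8 21.6 -1.1 0 0 -38.4 0;36.8 21.6 -1.1 0 0 -38.4 0;36.8 21.6 -1.1 0 0 -38.4 0;36.8 21.6 -1.1 0 0 -38.4 0'; python3 -c "
from h import *
go([604,204,250],45)"
```

```text
clock: 2.85
position: [516.7, 3.4, 244.0]
tcp_rot: [1.269, 2.873, 0.0]
ft_force: [0.9, -0.5, -0.4]
opening: 91.5
t 2.85 P [516.7   3.4 244. ] yawy 42.32 tilt 0.05 F [ 0.91 -0.48 -0.43] T [ 0.004 -0.187 -0.007] open 91.5 q [ 0.37  0.31 -0.61  1.77  0.2   1.12  0.43]
shift cm [ 8.953 19.967 -0.595] turn deg [ 0.02  0.04 -2.68] rows 5.24951645864224 0.37395508799942245
```

```bash
python3 -m handwheel '9 20 -.6 0 0 -2.7 0;9 20 -.6 0 0 -2.7 0;9 20 -.6 0 0 -2.7 0;9 20 -.6 0 0 -2.7 0;9 20 -.6 0 0 -2.7 0'; python3 -m handwheel '.4 .9 0 0 0 0 0;.4 .9 0 0 0 0 0;.4 .9 0 0 0 0 0';python3 -c "
from h import *
go([604,204,250],45)
import pickle
im,I=save('wrist','w2.png');pickle.dump(I,open('w2.pkl','wb'))
print([(d['conf'],np.round(d['xyz'],1)) for d in pinpoint('square_grip','wrist')])
print([(d['conf'],np.round(d['xyz'],1)) for d in pinpoint('rest_board','wrist')])
"
```

```text
clock: 3.27
position: [600.7, 193.9, 249.3]
tcp_rot: [1.21, 2.899, -0.001]
ft_force: [0.7, 0.5, 0.5]
opening: 92.0
clock: 3.52
position: [603.3, 201.8, 248.8]
tcp_rot: [-1.207, -2.9, 0.001]
ft_force: [-0.4, -0.6, 0.2]
opening: 91.9
t 3.52 P [603.3 201.8 248.8] yawy 44.79 tilt 0.05 F [-0.36 -0.55  0.21] T [-0.007 -0.152  0.021] open 91.9 q [-0.01  0.51 -0.62  1.47  0.3   1.25  0.12]
shift cm [ 0.11   0.203 -0.118] turn deg [-0.05 -0.01 -0.21] rows 0.062175351961658215 0.02987354761320525
[(0.73, array([563.2, 247.3,  71.3]))]
[(0.74, array([563.9, 249.1,   6.5])), (0.55, array([545.7, 242.3,  -1.1]))]
```

View pics/w2.png

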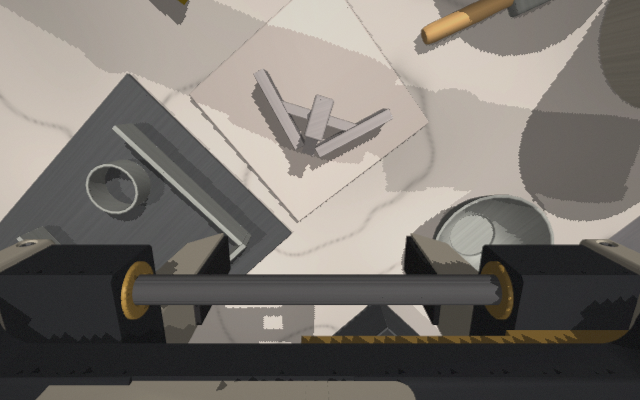

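```bash
python3 -c "
import cv2
a=cv2.imread('pics/w2.png')[50:170,240:405]
cv2.imwrite('pics/w2z.png',cv2.resize(a,None,fx=4.8,fy=4.8,interpolation=cv2.INTER_CUBIC))
"
```

```text
(no output)
```

View pics/w2z.png

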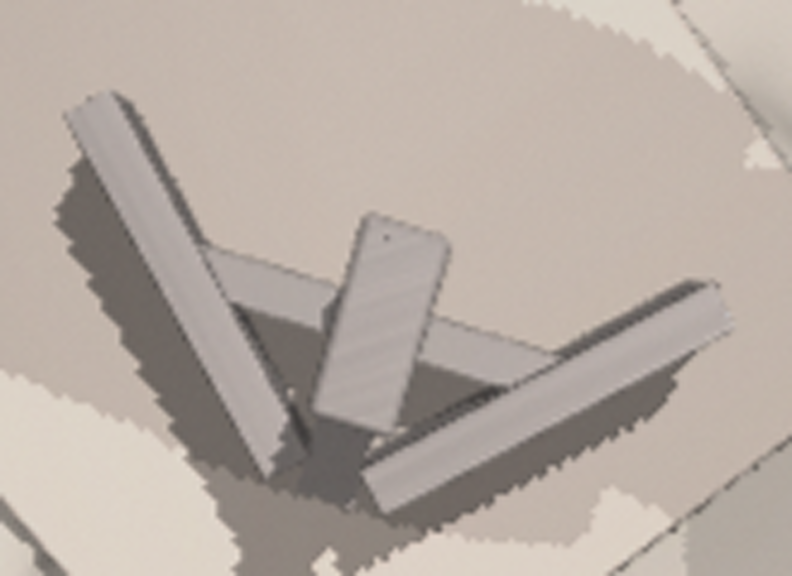

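```bash
python3 -c "
from h import *
import pickle
I=pickle.load(open('w2.pkl','rb'))
f=lambda l,z: unproj(I,np.array(l)/4.8+[240,50],z)
ang=lambda a: np.degrees(np.arctan2(*(a[1]-a[0])[[1,0]]))
r=f([(388,513),(733,325)],42);print('right',r.round(1),ang(r)-90,np.linalg.norm(r[1]-r[0]))
l=f([(268,475),(65,115)],42);print('left',l.round(1),ang(l)-180,np.linalg.norm(l[1]-l[0]))
g=f([(367,213),(450,240),(395,430),(315,408)],92);print('grip',g.round(1),g.mean(0),ang(g[[3,0]])-135,ang(g[[2,1]])-135,ang(g[[0,1]])-45,ang(g[[3,2]])-45)
print([np.linalg.norm(g[i]-g[i-1]) for i in range(4)])
psi=np.radians(np.mean([ang(r)-90,ang(l)-180]));c,s=np.cos(psi),np.sin(psi);Rm=np.array([[c,-s],[s,c]])
for p,q in zip(np.r_[r,l],[(40,-20),(40,70),(20,-40),(-70,-40)]): print('origin',p[:2]-Rm@np.array(q))
print(np.degrees(psi))
# board corners
b=unproj(I,[(299,222),(428,124),(191,98)],10);print(b.round(1),ang(b[[0,1]])-90,ang(b[[0,2]])-180,(b[1]+b[2])/2)
P,Q,s=st();print(P)
"
```

```text
right [[594.2 218.1  42. ]
 [619.3 302.6  42. ]] -16.550538331813414 88.17862568176585
left [[568.3 204.9  42. ]
 [483.2 230.2  42. ]] -16.57361863069258 88.76567633714599
grip [[544.9 261.   92. ]
 [559.7 268.6  92. ]
 [577.6 235.8  92. ]
 [563.4 227.8  92. ]] [561.40009798 248.31871795  92.        ] -15.917664904610206 -16.34062067484679 -17.5239971988784 -15.490696664825215
[np.float64(37.97622784525617), np.float64(16.604820204997058), np.float64(37.39014243208017), np.float64(16.32273767904366)]
origin [561.54038236 248.65661485]
origin [561.00416823 246.91586767]
origin [560.55187746 248.89545723]
origin [561.74008892 248.56074463]
-16.562078481252996
[[637.3 135.8  10. ]
 [660.2 331.2  10. ]
 [443.4 157.7  10. ]] -6.703033955191273 -6.459671095236587 [551.81655404 244.44387524  10.        ]
[603.56235413 199.48937847 249.37907022]
```

```bash
python3 -c "
from h import *
go([561.3,248.3,110],28.5)"
```

```text
t 3.67 P [603.6 199.5 249.4] yawy 44.61 tilt 0.08 F [-0.03  0.53 -0.17] T [ 0.02  -0.136  0.032] open 92.1 q [-0.01  0.51 -0.62  1.47  0.3   1.25  0.12]
shift cm [ 6.458  0.432 13.931] turn deg [-0.04  0.07 16.11] rows 3.683620956066337 2.249768253397813
```

```bash
python3 -m handwheel '6.5 .4 13.9 0 0 16.1 0;6.5 .4 13.9 0 0 16.1 0;6.5 .4 13.9 0 0 16.1 0;6.5 .4 13.9 0 0 16.1 0;6.5 .4 13.9 0 0 16.1 0'; python3 -c "
from h import *
import pickle
go([561.3,248.3,51],28.5)
im,I=save('wrist','w3.png');pickle.dump(I,open('w3.pkl','wb'))
go([561.3,248.3,51],28.5)
"
```

```text
clock: 4.08
position: [555.7, 249.5, 105.6]
tcp_rot: [-1.598, -2.699, 0.011]
ft_force: [-1.0, -0.0, 0.4]
opening: 92.1
t 4.08 P [555.7 249.5 105.6] yawy 28.75 tilt 0.5 F [-0.97 -0.03  0.39] T [ 0.011 -0.092 -0.003] open 92.1 q [-0.16  0.59 -0.53  1.71  0.35  0.94 -0.32]
shift cm [-0.381  0.475  5.452] turn deg [-0.5  -0.05  0.25] rows 1.3156618260412953 0.07794915839394928
t 4.13 P [558.4 249.2 108.6] yawy 28.71 tilt 0.29 F [ 0.42 -0.73 -0.05] T [ 0.052 -0.113 -0.006] open 91.7 q [-0.15  0.59 -0.53  1.7   0.35  0.95 -0.31]
shift cm [-0.215  0.238  5.754] turn deg [-0.29  0.01  0.21] rows 1.382003187538816 0.04930811756781761
```

View pics/w3.png

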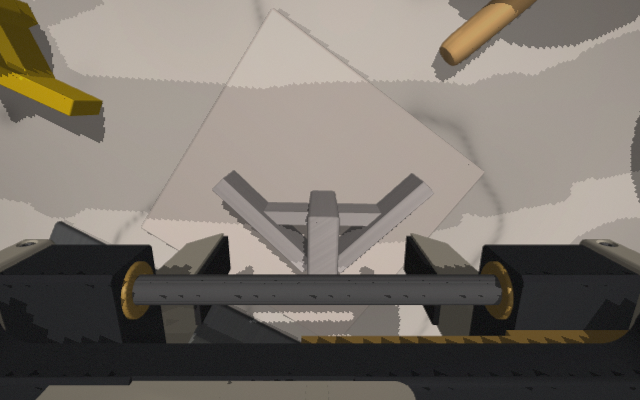

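```bash
python3 -m handwheel '0 0 0 0 0 0 0;0 0 0 0 0 0 0;0 0 0 0 0 0 0'; python3 -c "
from h import *
import pickle
go([561.3,248.3,51],28.5)
im,I=save('wrist','w4.png');go([561.3,248.3,51],28.5)
f=lambda l: unproj(I,l,92)
a=cv2.imread('pics/w4.png')[160:280,200:440]
cv2.imwrite('pics/w4z.png',cv2.resize(a,None,fx=3.3,fy=3.3))
"
```

```text
clock: 4.38
position: [562.6, 249.9, 112.5]
tcp_rot: [1.604, 2.698, 0.004]
ft_force: [-0.9, -0.6, -0.6]
opening: 91.8
t 4.38 P [562.6 249.9 112.5] yawy 28.52 tilt 0.21 F [-0.94 -0.56 -0.61] T [ 0.064 -0.163  0.025] open 91.8 q [-0.15  0.59 -0.53  1.7   0.35  0.95 -0.31]
shift cm [-0.076 -0.218  6.151] turn deg [0.2  0.05 0.02] rows 1.4759832951486123 0.02916638570527977
t 4.43 P [562.3 250.1 112.2] yawy 28.54 tilt 0.19 F [-0.19  0.16  0.1 ] T [-0.045 -0.074 -0.008] open 92.1 q [-0.15  0.59 -0.53  1.7   0.35  0.95 -0.31]
shift cm [-0.106 -0.196  6.124] turn deg [0.18 0.04 0.04] rows 1.4694771913355076 0.026483335335907958
```

View pics/w4z.png

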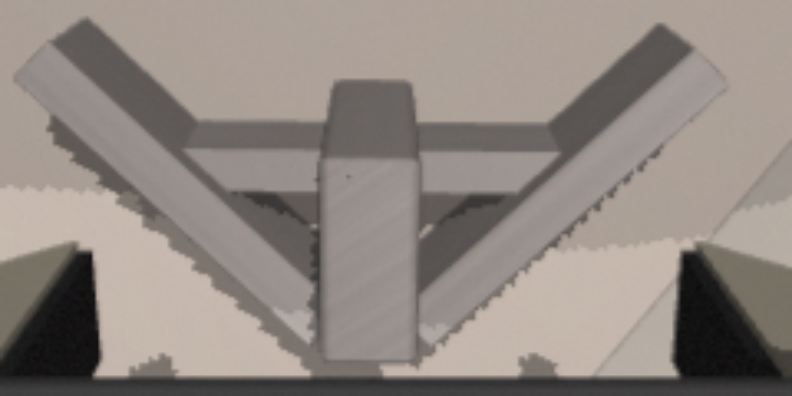

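```bash
python3 -m handwheel '-.1 -.25 3 .1 0 0 0;-.1 -.25 6.1 .2 0 0 0;-.1 -.25 6.1 .2 0 0 0;-.1 -.25 6.1 .2 0 0 0'; python3 -m handwheel '0 0 0 0 0 0 0;0 0 0 0 0 0 0;0 0 0 0 0 0 0';python3 -c "
from h import *
go([561.3,248.3,51],28.5)
im,I=save('wrist','w5.png')"
```

```text
clock: 4.77
position: [558.5, 247.8, 49.2]
tcp_rot: [-1.602, -2.699, 0.008]
ft_force: [0.2, 1.2, 0.3]
opening: 92.0
clock: 5.02
position: [559.9, 249.3, 51.2]
tcp_rot: [-1.603, -2.702, 0.001]
ft_force: [-0.1, -0.0, 0.4]
opening: 91.7
t 5.02 P [559.9 249.3  51.2] yawy 28.64 tilt 0.04 F [-0.09 -0.05  0.36] T [ 0.035 -0.118 -0.007] open 91.7 q [-0.18  0.66 -0.49  1.75  0.4   0.84 -0.35]
shift cm [-0.152  0.076  0.024] turn deg [-0.03  0.01  0.14] rows 0.04123526945828477 0.02056744784810336
```

View pics/w5.png

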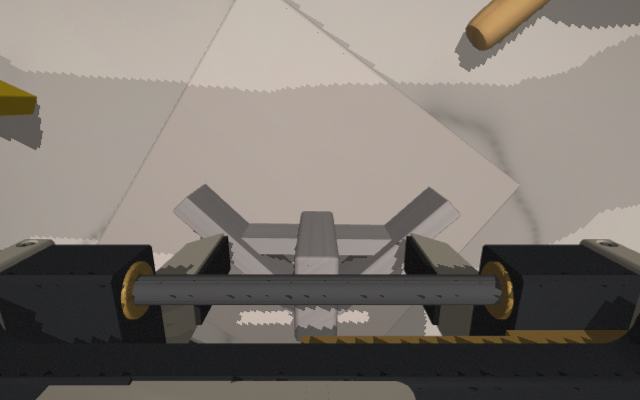

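```bash
python3 -m handwheel '0 0 0 0 0 0 255;0 0 0 0 0 0 255;0 0 0 0 0 0 255;0 0 0 0 0 0 255;0 0 0 0 0 0 255' 45;python3 -m handwheel '0 0 0 0 0 0 255;0 0 0 0 0 0 255;0 0 0 0 0 0 255;0 0 0 0 0 0 255;0 0 0 0 0 0 255' 45; python3 -c "
from h import *
go([561.3,248.3,51],28.5)"
```

```text
clock: 5.48
position: [558.8, 248.5, 49.3]
tcp_rot: [-1.602, -2.7, 0.005]
ft_force: [0.1, -0.9, 0.4]
opening: 62.6
clock: 5.9
position: [558.8, 248.6, 49.3]
tcp_rot: [-1.602, -2.7, 0.005]
ft_force: [0.2, -0.5, -0.1]
opening: 29.6
t 5.9 P [558.8 248.6  49.3] yawy 28.65 tilt 0.2 F [ 0.24 -0.47 -0.07] T [-0.011 -0.115 -0.033] open 29.6 q [-0.18  0.66 -0.49  1.75  0.4   0.84 -0.35]
shift cm [-0.146  0.204 -0.167] turn deg [-0.2   0.    0.15] rows 0.07238955140674916 0.035216979928173874
```

```bash
python3 -m handwheel '0 0 0 0 0 0 255;0 0 0 0 0 0 255;0 0 0 0 0 0 255;0 0 0 0 0 0 255;0 0 0 0 0 0 255' 45; python3 -c "
from h import *
go([558.8,248.3,140],28.5)
save('wrist','w6.png')"
```

```text
clock: 6.32
position: [559.1, 248.6, 49.5]
tcp_rot: [-1.602, -2.701, 0.004]
ft_force: [1.3, 0.0, 1.1]
opening: 18.0
t 6.32 P [559.1 248.6  49.5] yawy 28.64 tilt 0.17 F [1.29 0.02 1.12] T [ 0.084 -0.479 -0.024] open 18.0 q [-0.18  0.66 -0.49  1.75  0.4   0.84 -0.35]
shift cm [-0.017 -0.07  -9.052] turn deg [-0.17  0.01  0.14] rows 2.1707787498346485 0.030679846689334753
```

View pics/w6.png

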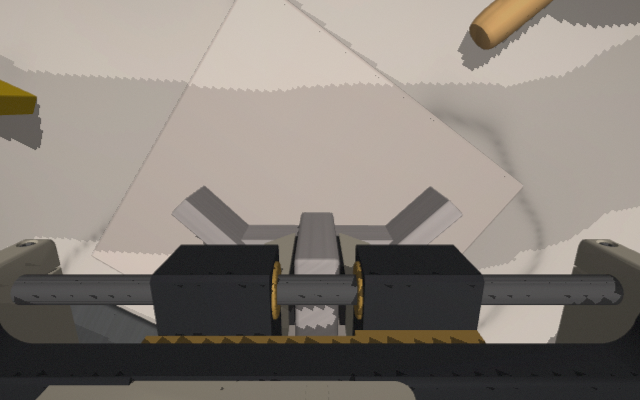

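```bash
python3 -m handwheel '0 0 -3 0 0 0 255;0 0 -6 0 0 0 255;0 0 -9 0 0 0 255;0 0 -9 0 0 0 255;0 0 -9 0 0 0 255'; python3 -c "
from h import *
go([535,-66,140],43.1)
I=camera_info('scene');im=cv2.imread('pics/scene0.png')
def line(I,g,p0,p1,z,n=40,w=4):
    # refine edge between world points by gradient along normal in the image
    a,b=proj(I,[[*p0,z],[*p1,z]]); d=(b-a)/np.linalg.norm(b-a); nn=np.array([-d[1],d[0]]); pts=[]
    for t in np.linspace(.1,.9,n):
        c=a+t*(b-a); ss=np.arange(-w,w+.01,.25)
        q=(c+ss[:,None]*nn).astype(np.float32)
        v=cv2.remap(g,q[:,0].reshape(1,-1),q[:,1].reshape(1,-1),cv2.INTER_LINEAR).ravel()
        k=np.abs(np.gradient(cv2.GaussianBlur(v.reshape(1,-1),(0,0),2).ravel())); 
        k=k**2; pts.append(c+nn*(ss@k/k.sum()))
    W=unproj(I,np.array(pts),z)[:,:2]; vx,vy,x0,y0=cv2.fitLine(W.astype(np.float32),cv2.DIST_HUBER,0,.01,.01).ravel()
    r=np.abs((W-[x0,y0])@[-vy,vx]).mean()
    return np.degrees(np.arctan2(vy,vx)),(x0,y0),r
import pickle
c=dict(br=(629,-212.4),bl=(362.2,-201.9),); 
u=np.array([np.cos(np.radians(-2)),np.sin(np.radians(-2))]);v=np.array([-u[1],u[0]])
br=np.array([629,-212.]);bl=br-270*u;tr=br+330*v;tl=bl+330*v
for nm,I,f in (('scene',camera_info('scene'),'scene0'),('side',camera_info('side'),'side0'),('w1',pickle.load(open('w1.pkl','rb')),'w1')):
    g=cv2.cvtColor(cv2.imread('pics/%s.png'%f),cv2.COLOR_BGR2GRAY).astype(np.float32)
    print(nm,proj(I,np.c_[[br,bl,tr,tl],[6]*4]).round(0).tolist())
    for n,(p,q) in dict(bot=(br,bl),right=(br,br+200*v if nm=='w1' else tr),left=(bl,bl+180*v if nm=='w1' else tl),top=(tr,tl)).items():
        if nm=='w1' and n=='top':continue
        print(nm,n,line(I,g,p,q,6,w=5))
"
```

```text
clock: 6.78
position: [559.6, 249.3, 140.7]
tcp_rot: [-1.603, -2.702, 0.001]
ft_force: [-0.4, -0.3, -2.9]
opening: 17.8
t 6.78 P [559.6 249.3 140.7] yawy 28.65 tilt 0.05 F [-0.37 -0.31 -2.86] T [ 0.005 -0.07   0.044] open 17.8 q [-0.14  0.56 -0.54  1.67  0.33  1.01 -0.29]
shift cm [-26.484 -17.278   0.094] turn deg [-5.000e-02  1.000e-02 -1.445e+01] rows 7.583236177298282 2.0179384583625777
scene [[223.0, 255.0], [241.0, 192.0], [341.0, 258.0], [341.0, 194.0]]
scene bot (np.float32(-1.9855782), (np.float32(503.12878), np.float32(-208.31146)), np.float64(0.40389084631338806))
scene right (np.float32(87.76268), (np.float32(637.08154), np.float32(-45.546715)), np.float64(0.5009887557681794))
scene left (np.float32(87.82092), (np.float32(364.6197), np.float32(-26.9814)), np.float64(0.5306952653375149))
scene top (np.float32(-2.146818), (np.float32(506.67297), np.float32(121.97821)), np.float64(0.1705006889086656))
side [[332.0, 158.0], [399.0, 195.0], [262.0, 215.0], [333.0, 261.0]]
side bot (np.float32(-2.1028094), (np.float32(483.88678), np.float32(-206.87773)), np.float64(0.3191813382579017))
side right (np.float32(87.510056), (np.float32(633.5626), np.float32(-47.355644)), np.float64(0.9927965658706569))
side left (np.float32(87.996925), (np.float32(367.47574), np.float32(-7.3669343)), np.float64(0.3266551281038067))
side top (np.float32(-1.9866607), (np.float32(500.68045), np.float32(124.219795)), np.float64(0.18803893728512555))
w1 [[472.0, 206.0], [256.0, 175.0], [566.0, -115.0], [290.0, -167.0]]
w1 bot (np.float32(-2.1912901), (np.float32(492.65018), np.float32(-208.93668)), np.float64(0.4298349402394065))
w1 right (np.float32(87.759026), (np.float32(633.4458), np.float32(-104.14921)), np.float64(0.10047159391363233))
w1 left (np.float32(87.7865), (np.float32(363.77042), np.float32(-104.5112)), np.float64(0.06752982723828518))
```

```bash
python3 -m handwheel '-26.5 -17.3 0 0 0 -14.2 255;-26.5 -17.3 0 0 0 -14.2 255;-26.5 -17.3 0 0 0 -14.2 255;-26.5 -17.3 0 0 0 -14.2 255;-26.5 -17.3 0 0 0 -14.2 255'; python3 -c "
from h import *
go([535,-66,140],42.85)"
```

```text
clock: 7.2
position: [541.0, 38.8, 138.0]
tcp_rot: [-1.254, -2.875, 0.007]
ft_force: [2.4, -0.1, -2.1]
opening: 18.0
t 7.2 P [541.   38.8 138. ] yawy 42.88 tilt 0.38 F [ 2.41 -0.08 -2.13] T [-0.027 -0.237  0.027] open 18.0 q [ 0.28  0.47 -0.61  1.84  0.33  0.94  0.26]
shift cm [-7.278 -7.572 -0.177] turn deg [-0.34 -0.16  0.03] rows 2.5188768289890167 0.05296418891959932
```

```bash
python3 -m handwheel '-4 -4 0 0 0 0 255;-7.3 -7.6 0 0 0 0 255;-7.3 -7.6 0 0 0 0 255;-7.3 -7.6 0 0 0 0 255;-7.3 -7.6 0 0 0 0 255'; python3 -m handwheel '0 0 0 0 0 0 255;0 0 0 0 0 0 255;0 0 0 0 0 0 255'; python3 -c "
from h import *
go([535,-66,49.5],42.85)
save('side','s1.png');save('scene','c1.png');save('wrist','w7.png')
a=cv2.imread('pics/s1.png')[130:290,230:430];cv2.imwrite('pics/s1z.png',cv2.resize(a,None,fx=3.7,fy=3.7,interpolation=cv2.INTER_CUBIC))
"
```

```text
clock: 7.62
position: [535.2, -66.2, 138.3]
tcp_rot: [-1.26, -2.872, 0.007]
ft_force: [0.0, 0.6, -2.4]
opening: 17.9
clock: 7.87
position: [536.6, -62.5, 139.6]
tcp_rot: [-1.252, -2.878, 0.004]
ft_force: [0.6, -0.0, -2.3]
opening: 18.4
t 7.87 P [536.6 -62.5 139.6] yawy 42.99 tilt 0.22 F [ 0.58 -0.04 -2.26] T [ 0.069 -0.116 -0.091] open 18.4 q [ 0.46  0.47 -0.6   1.85  0.32  0.93  0.46]
shift cm [-0.162 -0.323  9.012] turn deg [-0.19 -0.1   0.14] rows 2.162938463901399 0.03619542448015566
```

View pics/s1z.png

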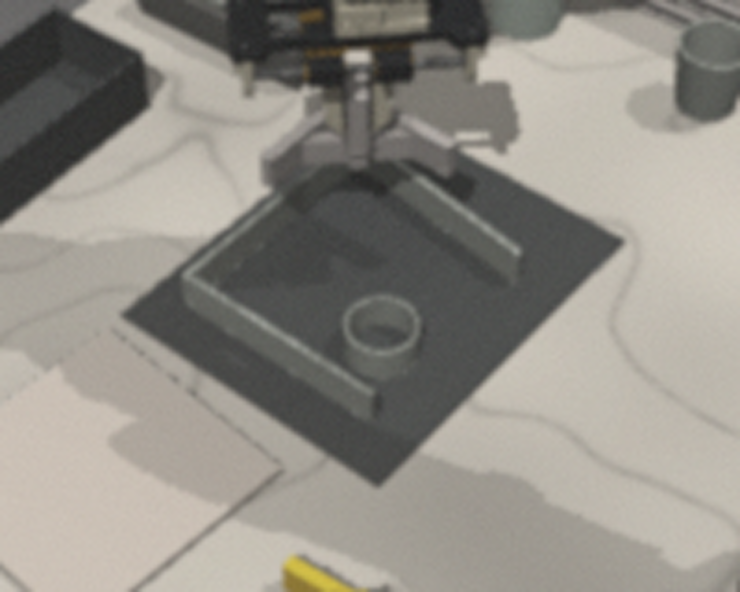

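View pics/w7.png

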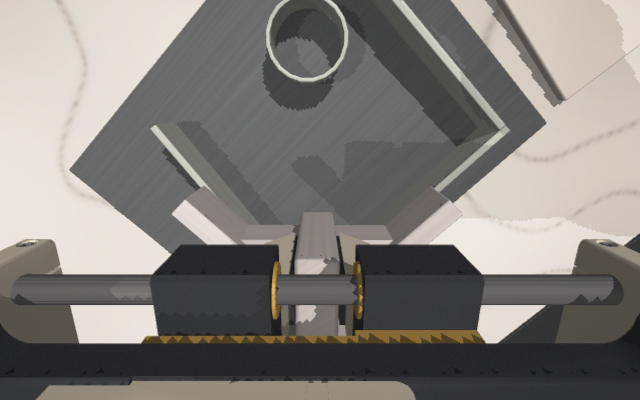

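```bash
python3 -c "
from h import *
I=camera_info('wrist')
p=unproj(I,[(500,129)],42)[0,:2];print(p,p-210*np.array([.0375,.9993]))
w=unproj(I,[(410,12),(499,125)],42);print(w,np.degrees(np.arctan2(*(w[1]-w[0])[[1,0]])))
w=unproj(I,[(155,130),(209,190)],42);print(w,np.degrees(np.arctan2(*(w[1]-w[0])[[1,0]])))
"; python3 -m handwheel '0 0 2.5 .1 .1 0 255;-.1 -.3 5 .2 .1 .1 255;-.1 -.3 7.5 .2 .1 .1 255;-.1 -.3 8.5 .2 .1 .1 255;-.1 -.3 8.5 .2 .1 .1 255';python3 -m handwheel '0 0 0 0 0 0 255;0 0 0 0 0 0 255'; python3 -c "
from h import *
go([535,-66,49.5],42.85)
save('side','s2.png')
a=cv2.imread('pics/s2.png')[130:290,230:430];cv2.imwrite('pics/s2z.png',cv2.resize(a,None,fx=3.7,fy=3.7,interpolation=cv2.INTER_CUBIC))
"
```

```text
[600.85530899  73.53264492] [ 592.98030899 -136.32035508]
[[491.61971638  81.17728538  42.        ]
 [597.93314094  74.89100909  42.        ]] -3.383939668009972
[[ 408.15894446 -106.40547895   42.        ]
 [ 467.60363453 -115.93471011   42.        ]] -9.107268249109682
clock: 8.43
position: [533.3, -66.7, 52.9]
tcp_rot: [-1.254, -2.87, 0.01]
ft_force: [0.3, -0.7, -2.0]
opening: 17.9
clock: 8.6
position: [536.1, -66.7, 56.3]
tcp_rot: [-1.257, -2.876, 0.007]
ft_force: [-0.2, -0.5, -2.2]
opening: 17.7
t 8.6 P [536.1 -66.7  56.3] yawy 42.78 tilt 0.32 F [-0.25 -0.51 -2.16] T [ 0.081 -0.164  0.027] open 17.7 q [ 0.41  0.57 -0.54  1.92  0.42  0.77  0.38]
shift cm [ 0.119 -0.03   0.681] turn deg [-0.31 -0.07 -0.07] rows 0.1658300080777927 0.04525628032325339
```

View pics/s2z.png

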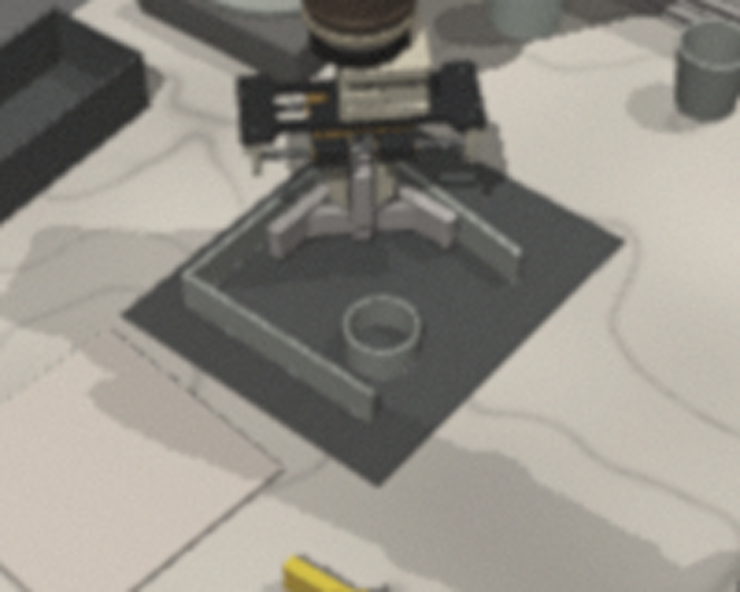

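```bash
cat >> h.py <<'E'
PHI=np.radians(-2.15)
C0=np.array([593.5,-138.])
def avg(n=6):
    L=[]
    for i in range(n):
        if i: camera('wrist')
        s=robot.sense(); L.append(np.r_[s['position'],s['ft_force'],s['wrist_torque'],s['tcp_rot']])
    L=np.array(L);m=L.mean(0)
    c,sn=np.cos(PHI),np.sin(PHI);Rm=np.array([[c,sn],[-sn,c]])
    Q=R.from_rotvec(L[-1,9:]);M=Q.as_matrix()
    print('t %.2f'%s['clock'],'P',m[:3].round(2),'frame xy',(Rm@(m[:2]-C0)).round(2),'z',L[:,2].round(1),'Ff',(Rm@m[3:5]).round(2),'Fz',m[5].round(2),'sd',L[:,3:6].std(0).round(2),'Tf',(Rm@m[6:8]).round(3),m[8].round(3),'yaw-45-phi',round(np.degrees(np.arctan2(M[1,1],M[0,1]))-45+2.15,2),'tiltvec',M[:2,2].round(4))
E
python3 -m handwheel '-.2 .2 .2 0 0 0 255;-.5 .5 .4 -.2 0 0 255;-.85 .85 .5 -.3 0 0 255;-.85 .85 .5 -.3 0 0 255;-.85 .85 .5 -.3 0 0 255'; python3 -c "
from h import *
avg(8)"
```

```text
clock: 9.07
position: [547.3, -67.6, 49.9]
tcp_rot: [-1.258, -2.876, 0.0]
ft_force: [-0.2, 1.0, -2.2]
opening: 17.8
t 9.42 P [546.87 -67.53  49.87] frame xy [-49.24  68.67] z [49.9 49.8 49.8 49.9 49.9 49.9 49.9 49.9] Ff [-0.07  0.59] Fz -2.35 sd [0.47 0.6  0.33] Tf [ 0.053 -0.118] -0.002 yaw-45-phi -0.1 tiltvec [-0.0031  0.0007]
```

```bash
python3 -m handwheel '-.1 .1 0 0 0 0 255;-.2 .2 0 0 0 0 255;-.3 .3 0 0 0 0 255;-.3 .3 0 0 0 0 255'; python3 -c "
from h import *
avg(5)"; python3 -m handwheel '-.07 .07 0 0 0 0 255;-.14 .14 0 0 0 0 255;-.14 .14 0 0 0 0 255'; python3 -c "
from h import *
avg(5)"
```

```text
clock: 9.75
position: [551.6, -67.7, 49.9]
tcp_rot: [-1.258, -2.876, 0.0]
ft_force: [0.2, -0.8, -3.3]
opening: 18.0
t 9.95 P [551.31 -67.69  49.86] frame xy [-44.8   68.68] z [49.9 49.9 49.9 49.8 49.8] Ff [-0.04 -0.08] Fz -2.99 sd [0.38 0.56 0.38] Tf [ 0.057 -0.13 ] 0.025 yaw-45-phi -0.1 tiltvec [-0.0031  0.0008]
clock: 10.2
position: [552.8, -67.8, 49.8]
tcp_rot: [-1.257, -2.875, 0.001]
ft_force: [-0.5, 0.1, -2.8]
opening: 18.0
t 10.40 P [552.85 -67.81  49.75] frame xy [-43.25  68.62] z [49.8 49.7 49.8 49.7 49.8] Ff [-1.2   0.03] Fz -2.4 sd [0.46 0.25 0.36] Tf [0.008 0.188] 0.054 yaw-45-phi -0.09 tiltvec [-0.0034  0.0007]
```

```bash
python3 -m handwheel '-.05 .05 0 0 0 0 255;-.05 .05 0 0 0 0 255;-.05 .05 0 0 0 0 255'; python3 -c "
from h import *
avg(6)"; python3 -m handwheel '-.05 .05 0 0 0 0 255;-.05 .05 0 0 0 0 255;-.05 .05 0 0 0 0 255'; python3 -c "
from h import *
avg(6)"
```

```text
clock: 10.65
position: [553.0, -67.9, 49.6]
tcp_rot: [-1.257, -2.874, 0.002]
ft_force: [-5.4, 0.5, -0.5]
opening: 17.9
t 10.90 P [553.03 -67.91  49.64] frame xy [-43.07  68.52] z [49.6 49.6 49.6 49.7 49.6 49.6] Ff [-5.19 -0.38] Fz -0.41 sd [0.5  0.35 0.32] Tf [-0.02   1.048] 0.27 yaw-45-phi -0.09 tiltvec [-0.0044  0.0005]
clock: 11.15
position: [553.1, -67.9, 49.5]
tcp_rot: [-1.256, -2.874, 0.003]
ft_force: [-7.8, -1.2, 0.8]
opening: 17.7
t 11.40 P [553.07 -67.91  49.53] frame xy [-43.03  68.52] z [49.5 49.5 49.5 49.5 49.5 49.5] Ff [-7.31 -0.62] Fz 0.8 sd [0.46 0.52 0.49] Tf [0.004 1.466] 0.272 yaw-45-phi -0.08 tiltvec [-0.0056  0.0004]
```

```bash
python3 -m handwheel '.1 -.1 0 0 0 0 255;-.2 -.4 0 0 0 0 255;-.5 -.7 0 0 0 0 255;-.75 -.95 0 0 0 0 255;-.75 -.95 0 0 0 0 255'; python3 -c "
from h import *
avg(5)"
```

```text
clock: 11.82
position: [552.4, -80.5, 49.7]
tcp_rot: [-1.259, -2.874, 0.001]
ft_force: [-3.9, 0.4, -1.1]
opening: 17.6
t 12.02 P [552.39 -80.51  49.74] frame xy [-43.24  55.91] z [49.7 49.7 49.7 49.8 49.8] Ff [-4.44 -0.24] Fz -1.58 sd [0.45 0.38 0.41] Tf [0.114 0.835] 0.134 yaw-45-phi -0.14 tiltvec [-0.0035  0.0001]
```

```bash
python3 -m handwheel '.05 -.05 0 0 0 0 255;-.15 -.25 0 0 0 0 255;-.35 -.45 0 0 0 0 255;-.35 -.45 0 0 0 0 255'; python3 -c "
from h import *
avg(5)"; python3 -m handwheel '-.14 -.14 0 0 0 0 255;-.28 -.28 0 0 0 0 255;-.28 -.28 0 0 0 0 255'; python3 -c "
from h import *
avg(5)"
```

```text
clock: 12.35
position: [552.1, -85.6, 49.9]
tcp_rot: [-1.258, -2.876, -0.0]
ft_force: [-2.4, 2.3, -1.0]
opening: 17.7
t 12.55 P [552.04 -85.6   49.95] frame xy [-43.39  50.81] z [49.9 49.9 50.  50.  49.9] Ff [-2.42  1.18] Fz -1.92 sd [0.25 0.56 0.59] Tf [0.475 0.338] -0.035 yaw-45-phi -0.11 tiltvec [-0.0025  0.0006]
clock: 12.8
position: [551.8, -89.9, 49.9]
tcp_rot: [-1.259, -2.876, 0.001]
ft_force: [-1.7, 0.8, -2.2]
opening: 17.5
t 13.00 P [551.83 -89.83  49.92] frame xy [-43.45  46.58] z [49.9 49.9 49.9 49.9 49.9] Ff [-0.64  1.06] Fz -2.47 sd [0.69 0.32 0.18] Tf [0.314 0.052] -0.072 yaw-45-phi -0.12 tiltvec [-0.0024  0.0004]
```

```bash
python3 -m handwheel '-.07 -.07 0 0 0 0 255;-.14 -.14 0 0 0 0 255;-.14 -.14 0 0 0 0 255'; python3 -c "
from h import *
avg(5)"; python3 -m handwheel '-.05 -.05 0 0 0 0 255;-.1 -.1 0 0 0 0 255;-.1 -.1 0 0 0 0 255'; python3 -c "
from h import *
avg(5);save('wrist','w8.png');save('scene','c2.png')
a=cv2.imread('pics/c2.png')[175:280,215:375];cv2.imwrite('pics/c2z.png',cv2.resize(a,None,fx=5,fy=5,interpolation=cv2.INTER_CUBIC))"
```

```text
clock: 13.25
position: [551.7, -91.4, 49.9]
tcp_rot: [-1.258, -2.876, 0.0]
ft_force: [0.1, 3.6, -1.7]
opening: 17.5
t 13.45 P [551.74 -91.38  49.95] frame xy [-43.48  45.02] z [49.9 49.9 49.9 49.9 50. ] Ff [-0.11  2.47] Fz -1.97 sd [0.47 0.61 0.49] Tf [ 0.524 -0.099] -0.148 yaw-45-phi -0.1 tiltvec [-0.0025  0.0007]
clock: 13.7
position: [551.7, -93.0, 49.9]
tcp_rot: [-1.258, -2.876, 0.001]
ft_force: [0.3, 2.4, -3.0]
opening: 18.1
t 13.90 P [551.63 -92.92  49.93] frame xy [-43.53  43.48] z [49.9 49.9 49.9 49.9 49.9] Ff [0.75 2.15] Fz -2.22 sd [0.56 0.3  0.61] Tf [ 0.483 -0.266] -0.103 yaw-45-phi -0.1 tiltvec [-0.0026  0.0006]
```

View pics/w8.png

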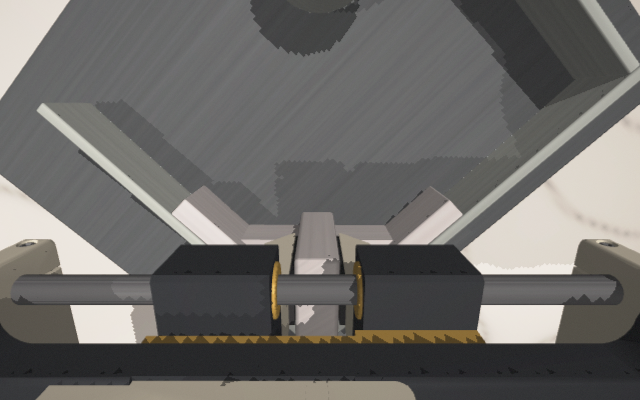

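View pics/c2z.png

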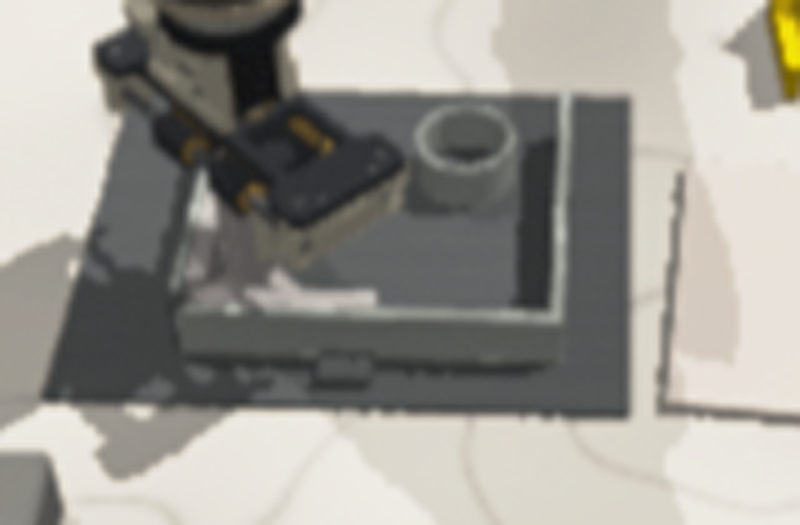

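```bash
cat >> h.py <<'E'
def gate_meas(f,I,gp,bp):
    """subpixel: image segments of bright wall-top ridge (gp gate, bp back wall) -> world angles rel. frame"""
    g=cv2.cvtColor(cv2.imread('pics/'+f),cv2.COLOR_BGR2GRAY).astype(np.float32); out=[]
    for (a,b) in (gp,bp):
        a=np.array(a,float);b=np.array(b,float);d=(b-a)/np.linalg.norm(b-a);nn=np.array([-d[1],d[0]]);pts=[]
        for t in np.linspace(0,1,50):
            c=a+t*(b-a);ss=np.arange(-9,9.01,.25);q=(c+ss[:,None]*nn).astype(np.float32)
            v=cv2.remap(g,q[:,0].reshape(1,-1),q[:,1].reshape(1,-1),cv2.INTER_LINEAR).ravel()
            k=np.clip(v-130,0,None)*(v<215)
            if k.sum()>60: pts.append(c+nn*(ss@k/k.sum()))
        W=unproj(I,np.array(pts),42)[:,:2];L=cv2.fitLine(W.astype(np.float32),cv2.DIST_HUBER,0,.01,.01).ravel()
        r=np.abs((W-L[2:])@np.array([-L[1],L[0]])).mean()
        out.append(np.degrees(np.arctan2(L[1],L[0])));print(len(pts),'angle',out[-1],'pt',L[2:],'res',r)
    return out
E
python3 -c "
from h import *
import pickle
I=camera_info('wrist');pickle.dump(I,open('w8.pkl','wb'))
gate_meas('w8.png',I,((52,115),(185,225)),((625,77),(470,215)))
a=cv2.imread('pics/w8.png')[80:250,20:240];cv2.imwrite('pics/w8z.png',cv2.resize(a,None,fx=3.5,fy=3.5,interpolation=cv2.INTER_NEAREST))"
```

```text
50 angle -3.1430812 pt [ 445.85367 -132.32729] res 0.11949440410394868
50 angle 87.79222 pt [601.3614    11.606605] res 0.06789452697885802
```

View pics/w8z.png

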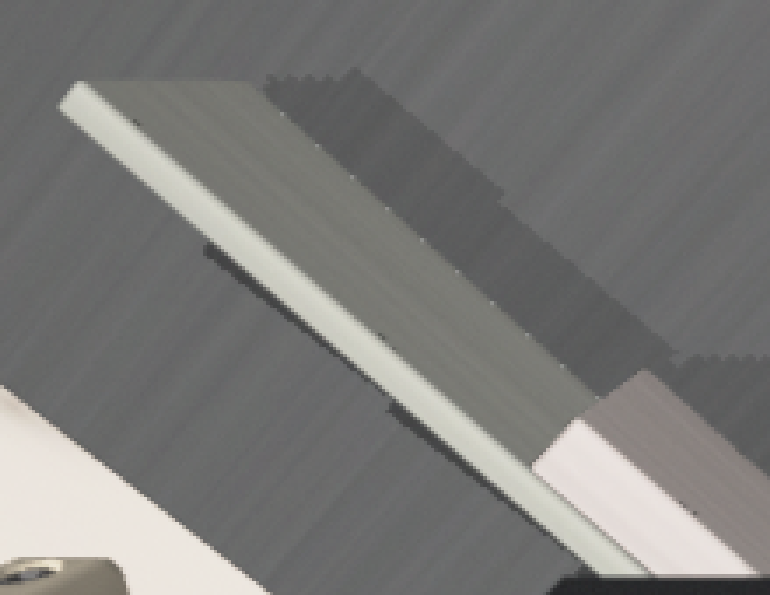

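```bash
python3 -m handwheel '-.04 -.04 0 0 0 0 255;-.08 -.08 0 0 0 0 255;-.08 -.08 0 0 0 0 255'; python3 -c "
from h import *
avg(5)";  python3 -m handwheel '-.05 .05 0 0 0 0 255;-.1 .1 0 0 0 0 255;-.1 .1 0 0 0 0 255'; python3 -c "
from h import *
avg(5);save('wrist','w9.png');gate_meas('w9.png',camera_info('wrist'),((52,115),(185,225)),((625,77),(470,215)))"
```

```text
clock: 14.25
position: [551.5, -93.9, 49.9]
tcp_rot: [-1.258, -2.876, 0.001]
ft_force: [0.5, 2.4, -2.0]
opening: 18.1
t 14.45 P [551.45 -93.94  49.86] frame xy [-43.67  42.45] z [49.9 49.9 49.9 49.9 49.8] Ff [0.91 2.15] Fz -2.5 sd [0.69 0.27 0.43] Tf [ 0.497 -0.356] -0.098 yaw-45-phi -0.1 tiltvec [-0.003   0.0007]
clock: 14.7
position: [551.8, -94.0, 49.5]
tcp_rot: [-1.257, -2.874, 0.002]
ft_force: [-3.2, 1.6, -0.4]
opening: 17.6
t 14.90 P [551.83 -94.03  49.53] frame xy [-43.29  42.37] z [49.5 49.5 49.5 49.5 49.5] Ff [-3.93  1.77] Fz -1.24 sd [0.49 0.43 0.56] Tf [0.484 0.836] -0.038 yaw-45-phi -0.09 tiltvec [-0.0048  0.0006]
50 angle -2.4109297 pt [ 446.1845  -133.90141] res 0.11443459220759973
50 angle 87.81554 pt [601.75653   19.437191] res 0.07355882603136166
```

```bash
python3 -m handwheel '-.05 -.05 0 0 0 0 255;-.05 -.05 0 0 0 0 255;-.05 -.05 0 0 0 0 255'; python3 -c "
from h import *
avg(5)"
```

```text
clock: 15.2
position: [552.0, -94.2, 49.5]
tcp_rot: [-1.256, -2.875, 0.001]
ft_force: [-4.9, 2.8, -1.4]
opening: 17.8
t 15.40 P [551.96 -94.25  49.51] frame xy [-43.15  42.16] z [49.5 49.5 49.5 49.5 49.5] Ff [-4.93  3.04] Fz -2.18 sd [0.56 0.26 0.39] Tf [0.771 1.001] 0.082 yaw-45-phi -0.06 tiltvec [-0.0045  0.0011]
```

```bash
python3 -m handwheel '-.04 -.04 0 0 0 0 255;-.04 -.04 0 0 0 0 255;-.04 -.04 0 0 0 0 255'; python3 -c "
from h import *
avg(10);save('wrist','w10.png');gate_meas('w10.png',camera_info('wrist'),((52,115),(185,225)),((625,77),(470,215)))"
```

```text
clock: 15.65
position: [552.0, -94.5, 49.5]
tcp_rot: [-1.256, -2.875, 0.001]
ft_force: [-4.4, 3.9, -1.9]
opening: 18.1
t 16.10 P [551.97 -94.44  49.52] frame xy [-43.14  41.97] z [49.5 49.5 49.5 49.5 49.5 49.5 49.5 49.5 49.5 49.5] Ff [-4.76  3.72] Fz -2.1 sd [0.51 0.27 0.16] Tf [0.96  1.022] 0.073 yaw-45-phi -0.05 tiltvec [-0.0044  0.0015]
50 angle -2.1112986 pt [ 446.33508 -134.52696] res 0.097224502221293
50 angle 87.775955 pt [601.3887     9.988948] res 0.06871923878180401
```

```bash
python3 -m handwheel '-.04 -.02 0 0 0 0 255;-.04 -.02 0 0 0 0 255;-.04 -.02 0 0 0 0 255;-.04 -.02 0 0 0 0 255;-.04 -.02 0 0 0 0 255'; python3 -m handwheel '0 0 0 0 0 0 255;0 0 0 0 0 0 255;0 0 0 0 0 0 255;0 0 0 0 0 0 255;0 0 0 0 0 0 255'; python3 -c "
from h import *
avg(10);save('wrist','w11.png');save('side','s3.png');gate_meas('w11.png',camera_info('wrist'),((52,115),(185,225)),((625,77),(470,215)))
a=cv2.imread('pics/w11.png')[150:260,150:490];cv2.imwrite('pics/w11z.png',cv2.resize(a,None,fx=2.35,fy=2.35,interpolation=cv2.INTER_CUBIC))"
```

```text
clock: 16.57
position: [552.0, -94.5, 49.5]
tcp_rot: [-1.255, -2.875, 0.0]
ft_force: [-4.5, 4.9, -1.3]
opening: 17.9
clock: 16.98
position: [552.0, -94.4, 49.5]
tcp_rot: [-1.255, -2.875, 0.0]
ft_force: [-4.3, 5.0, -2.1]
opening: 18.0
t 17.43 P [551.99 -94.48  49.51] frame xy [-43.11  41.94] z [49.5 49.5 49.5 49.5 49.5 49.5 49.5 49.5 49.5 49.5] Ff [-5.25  4.79] Fz -1.79 sd [0.55 0.6  0.48] Tf [1.186 1.101] 0.087 yaw-45-phi -0.03 tiltvec [-0.0046  0.0019]
50 angle -2.0943305 pt [ 446.38242 -134.58942] res 0.10161135532034368
50 angle 87.7979 pt [601.7419    19.134243] res 0.0670559076868071
```

View pics/w11z.png

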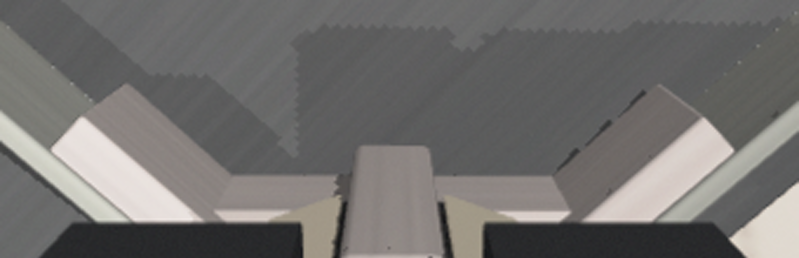

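```bash
python3 -m handwheel '.15 .1 0 0 0 0 255;.4 .25 0 0 0 0 255;1 .2 0 0 0 0 255;2 .2 0 0 0 0 255;2 .2 0 0 0 0 255'; python3 -c "
from h import *
avg(3);save('wrist','w12.png');gate_meas('w12.png',camera_info('wrist'),((75,135),(185,232)),((600,85),(480,190)))"
```

```text
clock: 17.95
position: [539.9, -77.5, 50.1]
tcp_rot: [-1.255, -2.876, -0.001]
ft_force: [-1.0, 0.9, -2.2]
opening: 18.0
t 18.05 P [540.43 -78.3   50.18] frame xy [-55.28  57.67] z [50.1 50.2 50.2] Ff [-0.35  0.4 ] Fz -2.88 sd [0.57 0.39 0.68] Tf [ 0.044 -0.101] 0.003 yaw-45-phi -0.04 tiltvec [-0.0021  0.0008]
8 angle -1.885665 pt [ 477.85135 -118.40336] res 0.04425680121042385
1 angle -17.454903 pt [584.8294   74.56671] res 7.0125344028736885e-06
```

View pics/w12.png

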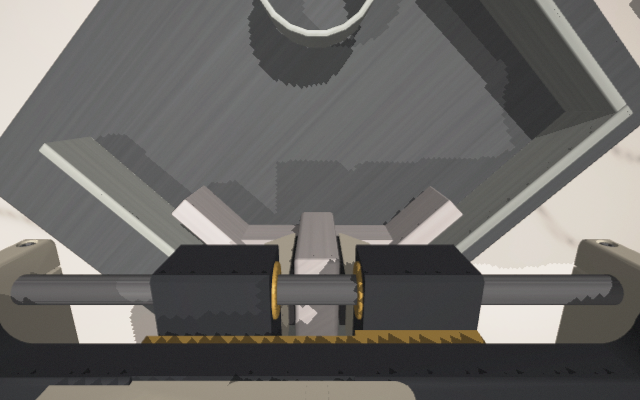

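Free of both walls, cutter well clear. Re-measure the gate with the right pixels, then lift.

```bash
python3 -c "
from h import *
gate_meas('w12.png',camera_info('wrist'),((50,153),(155,238)),((622,115),(475,240)))"
python3 -m handwheel '0 0 -3 0 0 0 255;0 0 -6 0 0 0 255;0 0 -9 0 0 0 255;0 0 -9 0 0 0 255'; python3 -c "
from h import *
avg(2)
save('wrist','w13.png')
go([552,245.5,140],38)"
```

```text
50 angle -2.3878589 pt [ 439.53647 -134.93452] res 0.011507560150631995
50 angle 87.61484 pt [602.2398    22.016705] res 0.03156309971616851
clock: 18.43
position: [544.7, -79.5, 145.5]
tcp_rot: [1.257, 2.873, 0.004]
ft_force: [2.0, 0.9, -2.6]
opening: 17.7
t 18.48 P [544.19 -79.7  144.2 ] frame xy [-51.47  56.41] z [145.5 142.9] Ff [ 0.8 -0.1] Fz -2.38 sd [1.16 0.99 0.23] Tf [ 0.037 -0.211] 0.007 yaw-45-phi -0.13 tiltvec [ 0.0036 -0.0001]
t 18.53 P [542.1 -80.1 140.9] yawy 42.71 tilt 0.0 F [-0.25 -0.37 -3.29] T [ 0.041 -0.047 -0.013] open 17.6 q [ 0.49  0.47 -0.6   1.83  0.33  0.94  0.49]
shift cm [23.254 22.817  0.093] turn deg [-0.    0.    4.71] rows 7.812513699605289 0.6581156669994965
```

View pics/w13.png

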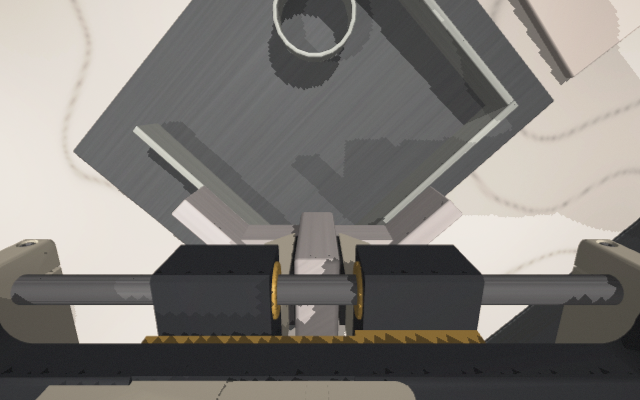

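```bash
python3 -m handwheel '23.2 22.8 0 0 0 4.7 255;23.2 22.8 0 0 0 4.7 255;23.2 22.8 0 0 0 4.7 255;23.2 22.8 0 0 0 4.7 255;23.2 22.8 0 0 0 4.7 255'; python3 -c "
from h import *
go([552,245.5,140],38)"
```

```text
clock: 18.95
position: [546.5, 129.7, 138.4]
tcp_rot: [-1.375, -2.82, 0.004]
ft_force: [0.4, 1.0, -3.6]
opening: 17.9
t 18.95 P [546.5 129.7 138.4] yawy 38.01 tilt 0.29 F [ 0.44  1.02 -3.56] T [ 0.04  -0.223 -0.006] open 17.9 q [ 0.1   0.5  -0.6   1.79  0.33  0.96  0.03]
shift cm [ 8.786  7.563 -0.166] turn deg [-0.23 -0.17  0.01] rows 2.78033880459713 0.04034417235556786
```

```bash
python3 -m handwheel '5 4 0 0 0 0 255;8.8 7.6 0 0 0 0 255;8.8 7.6 0 0 0 0 255;8.8 7.6 0 0 0 0 255;8.8 7.6 0 0 0 0 255';  python3 -m handwheel '0 0 2 0 0 0 255;0 0 4 0 0 0 255;0 0 6 0 0 0 255;0 0 7.5 0 0 0 255;0 0 7.5 0 0 0 255'; python3 -m handwheel '0 0 0 0 0 0 255;0 0 0 0 0 0 255;0 0 0 0 0 0 255'; python3 -c "
from h import *
avg(4)
go([552,245.5,50],38);save('side','s4.png')
a=cv2.imread('pics/s4.png')[200:320,180:340];cv2.imwrite('pics/s4z.png',cv2.resize(a,None,fx=4,fy=4))"
```

```text
clock: 19.37
position: [551.6, 247.0, 138.3]
tcp_rot: [-1.367, -2.823, 0.003]
ft_force: [-0.4, -0.6, -3.1]
opening: 17.9
clock: 19.78
position: [550.9, 240.8, 60.7]
tcp_rot: [-1.376, -2.817, 0.012]
ft_force: [-0.8, -1.3, -3.0]
opening: 17.8
clock: 20.03
position: [553.6, 244.6, 66.1]
tcp_rot: [-1.376, -2.822, -0.001]
ft_force: [0.0, 0.3, -2.2]
opening: 17.9
t 20.18 P [553.48 244.76  66.11] frame xy [-54.35 380.99] z [66.1 66.2 66.1 66. ] Ff [0.76 0.09] Fz -2.12 sd [0.6  0.18 0.3 ] Tf [ 0.077 -0.114] -0.01 yaw-45-phi -4.81 tiltvec [-0.0015  0.0012]
t 20.18 P [553.3 244.8  66. ] yawy 38.04 tilt 0.11 F [ 1.46 -0.06 -1.63] T [ 0.1   -0.111 -0.043] open 17.8 q [-0.13  0.64 -0.55  1.75  0.42  0.87 -0.21]
shift cm [ 0.131 -0.065  1.603] turn deg [-0.03 -0.11  0.04] rows 0.3859369407331533 0.01663578229518863
```

View pics/s4z.png

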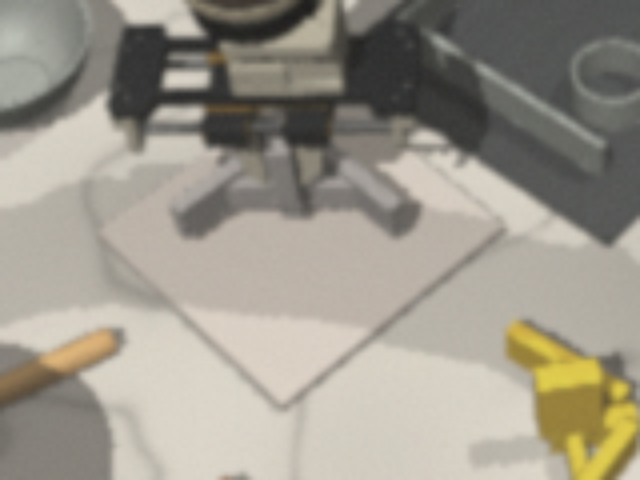

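```bash
python3 -m handwheel '0 0 .3 0 0 0 255;0 0 .6 0 0 0 255;0 0 .9 0 0 0 255;0 0 1.2 0 0 0 255;0 0 1.3 0 0 0 255'; python3 -m handwheel '0 0 0 0 0 0 255;0 0 .1 0 0 0 255;0 0 .1 0 0 0 255';  python3 -c "
from h import *
avg(4)"
```

```text
clock: 20.65
position: [552.4, 244.5, 51.3]
tcp_rot: [-1.374, -2.821, 0.002]
ft_force: [0.1, 0.1, -3.1]
opening: 17.6
clock: 20.9
position: [552.8, 244.8, 51.0]
tcp_rot: [-1.375, -2.822, 0.001]
ft_force: [-0.7, 0.5, -2.4]
opening: 17.8
t 21.05 P [552.8  244.81  51.12] frame xy [-55.04 381.02] z [51.  51.1 51.2 51.2] Ff [-0.22 -0.26] Fz -2.22 sd [0.32 0.59 0.49] Tf [ 0.04  -0.131] -0.013 yaw-45-phi -4.8 tiltvec [-0.0028  0.0009]
```

```bash
python3 -m handwheel '0 0 .05 0 0 0 255;0 0 .1 0 0 0 255;0 0 .1 0 0 0 255';  python3 -c "
from h import *
avg(4)"; python3 -m handwheel '0 0 .04 0 0 0 255;0 0 .07 0 0 0 255;0 0 .07 0 0 0 255';  python3 -c "
from h import *
avg(4)"
```

```text
clock: 21.3
position: [552.7, 244.7, 50.0]
tcp_rot: [-1.375, -2.822, 0.001]
ft_force: [-0.7, -1.3, -3.9]
opening: 17.9
t 21.45 P [552.75 244.73  50.07] frame xy [-55.08 380.94] z [50.  50.1 50.1 50.1] Ff [-0.36 -0.64] Fz -2.85 sd [0.51 0.68 0.76] Tf [ 0.028 -0.125] 0.012 yaw-45-phi -4.8 tiltvec [-0.003   0.0007]
clock: 21.7
position: [552.8, 244.7, 49.5]
tcp_rot: [-1.375, -2.822, 0.001]
ft_force: [-0.6, 0.9, -1.7]
opening: 17.3
t 21.85 P [552.79 244.77  49.46] frame xy [-55.04 380.97] z [49.5 49.5 49.4 49.5] Ff [-0.53 -0.11] Fz -1.27 sd [0.13 0.82 0.78] Tf [ 0.014 -0.112] 0.01 yaw-45-phi -4.8 tiltvec [-0.0028  0.0008]
```

```bash
python3 -m handwheel '0 0 .03 0 0 0 255;0 0 .05 0 0 0 255;0 0 .05 0 0 0 255';  python3 -c "
from h import *
avg(4)"
```

```text
clock: 22.1
position: [552.8, 244.8, 49.4]
tcp_rot: [-1.375, -2.822, 0.001]
ft_force: [-2.1, -2.0, 5.3]
opening: 18.1
t 22.25 P [552.75 244.83  49.41] frame xy [-55.08 381.03] z [49.4 49.4 49.4 49.4] Ff [-2.34 -1.73] Fz 5.25 sd [0.47 0.34 0.37] Tf [-0.324  0.275] -0.048 yaw-45-phi -4.79 tiltvec [-0.0027  0.0006]
```

```bash
python3 -m handwheel '0 0 0 0 0 0 120;0 0 0 0 0 0 120;0 0 0 0 0 0 120;0 0 0 0 0 0 120;0 0 0 0 0 0 120'; python3 -m handwheel '0 0 0 0 0 0 120;0 0 -1 0 0 0 120;0 0 -3 0 0 0 120;0 0 -6 0 0 0 120;0 0 -9 0 0 0 120'; python3 -m handwheel '-3 0 -4 0 0 0 120;-6 0 -8 0 0 0 120;-6 0 -8 0 0 0 120;-6 0 -8 0 0 0 120;-6 0 -8 0 0 0 120';  python3 -c "
from h import *
avg(2);save('wrist','w14.png');save('side','s5.png')
print([(d['conf'],np.round(d['xyz'],1)) for d in pinpoint('square','side')])
save('scene','c5.png');print([(d['conf'],np.round(d['xyz'],1)) for d in pinpoint('square','scene')])
import pickle;pickle.dump(camera_info('wrist'),open('w14.pkl','wb'))"
```

```text
clock: 22.67
position: [552.8, 244.8, 48.8]
tcp_rot: [-1.375, -2.822, 0.001]
ft_force: [0.4, 0.0, 0.6]
opening: 45.8
clock: 23.08
position: [552.4, 244.5, 140.0]
tcp_rot: [-1.374, -2.821, 0.002]
ft_force: [0.9, 0.3, -0.3]
opening: 48.5
clock: 23.5
position: [590.7, 197.1, 220.0]
tcp_rot: [-1.377, -2.822, -0.001]
ft_force: [-1.1, 0.7, -0.2]
opening: 48.7
t 23.55 P [590.17 197.37 219.35] frame xy [-15.91 335.01] z [220.  218.8] Ff [-0.8   0.38] Fz -0.02 sd [0.32 0.25 0.16] Tf [ 0.073 -0.091] 0.005 yaw-45-phi -4.79 tiltvec [-0.0034  0.001 ]
[(0.66, array([299.2, 261.2,  -5. ])), (0.63, array([555.7, 242.6,   8.7]))]
[(0.72, array([553.5, 243.8,  11.6])), (0.61, array([299.8, 260.6,  -0. ])), (0.55, array([552.7, 238.6,  68.4]))]
```

View pics/w14.png

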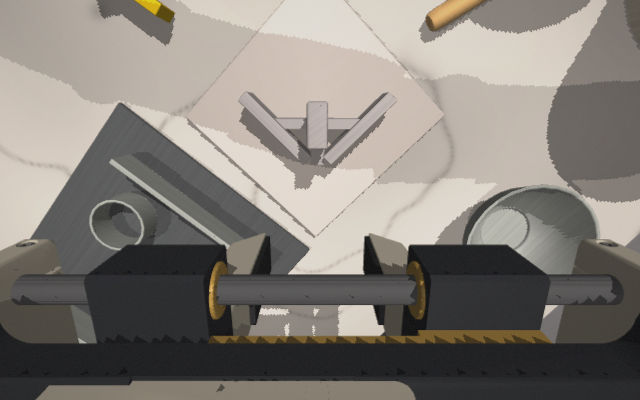

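View pics/s5.png

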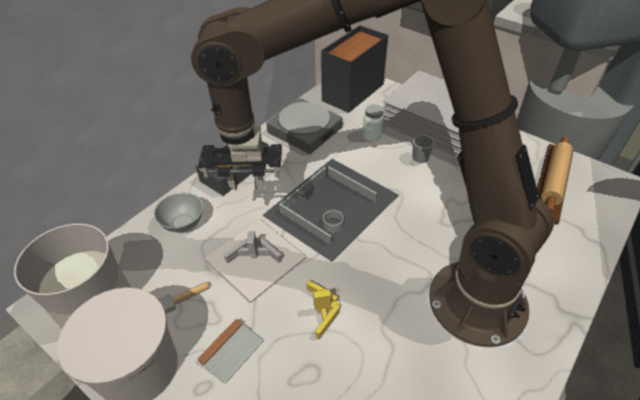

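```bash
python3 -m handwheel '0 0 0 0 0 0 120;0 0 0 0 0 0 120;0 0 0 0 0 0 120;0 0 0 0 0 0 120'; python3 -c "
from h import *
print(robot.sign_off())"
```

```text
clock: 24.13
position: [590.2, 197.5, 218.7]
tcp_rot: [-1.374, -2.822, 0.001]
ft_force: [0.1, -0.1, -0.3]
opening: 48.6
the job is handed in; nothing more can be done
None
```

I pressed the aluminium square into the frame's corner, which pushed the hinged side out to square. I then laid the square back on the middle of the board and handed the job in at about 24 s.

- **Pressing:** The measured force ended at about 5.2 N against the back wall and 4.8 N against the hinged side. Both stayed above 3 N from about 15.4 s to 17.4 s. In the wrist picture both faces sat flush.
- **Hinged side:** It leaned in by about 8.4° at the start. While pressed it read 0.1° from square. After I drew the square away, but before lifting it out, it read about 0.0°. I did not measure it again after that, but nothing touched the frame afterwards.
- **Square:** It was set down with about 8 N and released. It lies flat with its grip within about 5 mm of the board's middle.
- **Other things:** The cutter, jar and the rest look unmoved in the last side picture. I only compared them by eye.

The measured tool position wandered by 1 to 5 mm after fast moves, so I let it settle before each contact. No check failed. The network's low-confidence finds of the square elsewhere, including the yellow look-alike, were ignored.

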